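# Load the dosing pot and hold its bayonet collar home

### The arm

A 6-joint arm with a two-finger parallel gripper is mounted at the origin on the work surface. World frame = base frame: x ahead of the robot, y to its left, z up, the work surface at z = 0. Lengths are in mm, angles in degrees, forces in N, time in s.
With the tool pointing down it reaches from about 300 to 850 mm from the base axis. Payload 4.2 kg.
Tool frame: the origin (TCP) lies between the finger pads; the fingertips stand ahead of it and the grasp point (between the pads) lies 8 mm behind it (env.tip_reach is the x of the fingertips in the tool frame, in mm); x points along the fingers, y is the direction in which the jaws open and shut, and the axes are right-handed (so a half turn about x gives the same grasp; the last joint's range is limited). The gripper opens to 91 mm and grips with 3 to 60 N. Pads are 32 mm wide; open, the fingers measure 118 mm over their backs; the gripper's body (76 mm by 178 mm) begins 60 mm behind the grasp point.
Start: joints at [73.281, 18.312, 89.639, -0, 72.044, -1.146], TCP at [154.37, 553.908, 204.676] pointing down, gripper open.
Joint ranges: [-177.97, 177.97], [-48.28, 115.42], [12.27, 149.76], [-77.06, 257.06], [2.81, 150.46], [-146.56, 146.56]. Speed limits (degrees/s): [147.25, 147.25, 180, 180, 180, 180].

### API

Orientations are given as [roll, pitch, yaw] about the fixed x, y, z axes, in that order (R = Rz(yaw) Ry(pitch) Rx(roll)).
In Python, from workcell import env, cams gives the robot as it stands.
- The arm moves only by the tool arm_command, never from a script. Its argument "deltas" is a list of rows, each a list of 3 entries, a list of its own where there are three numbers: the opening, from 0 (shut) to 1 (fully open), then the shift along the world's x, y, z in mm, then the turn about the world's z in rad. A call has 1 to 20 rows; each row is the pose to reach, as a shift and turn from the pose commanded when the call began; what a row does not reach only later rows make up. A row lasts 1/10 s, in which the tool goes at most 50 mm and 8.59 degrees, less where a joint would pass 70% of its speed; a pose out of reach is approached as far as the arm can. A call with a gripper value outside its range is refused whole. The fingers move at their own pace and stop on an object; "grip_force" is the grip in N (left out, the last holds). Time passes only in rows, so rows that repeat a pose let the fingers close. It gives the time, the measured TCP pose, the force and the opening at its end, in the units of the state.
- env.state(): the state, without advancing time (a new reading comes with each control period).
- cams.grab_frame(name): name is "scene" or "top" or "wrist"; returns a dict with "img" (400x640x3 uint8, red, green, blue), "K" (3x3 intrinsics, pixels), "rvec" (rotation vector, rad) and "tvec" (3), from world to camera coordinates, as OpenCV has them. Camera axes: x right, y down, z forward; pixel columns grow to the right and rows downward; lengths in mm; the calibration is good to about 2 mm. The wrist camera is an equidistant fisheye: a pixel r from the principal point sees the ray r / f radians off the axis. A picture is of the moment at which its call begins. There is no depth.
- env.job_done(): hands the job in, once; it reports no verdict.
Trained networks look in a picture, given as the dict that the camera call returned (one of the last four; its "shot" number tells which), for a name from the list of things; names that differ only in an ending like _2 or _b are one class to them, and where a whole thing is asked for, a point or a joint stands for the part that bears it (a point fixed in the world has none). Each returns a list of dicts, best first, with "conf" (0 to 1); they miss things now and then, are a little off and sometimes report something else, mostly with a low value. They report only what shows in the picture. A call takes as long as a camera call.
- cams.silhouettes(picture, name): "region" (400x640 bool, what is visible of it) and "centre" ([column, row] in pixels, amid what is visible of it).
The state is a dict: "time_s": time; "qpos": joint angles; "qvel": joint speeds; "effort": joint torques, N m; "ee_pos": TCP position; "ee_rot": TCP orientation; "force": force on the tool from outside, world axes, zero at the start; "torque": the same for the moment, N m; "gripper_width": finger opening in mm.
Only numpy, scipy, OpenCV 4.12 (cv2) and the standard library are available. Lean on these libraries where they do the work, as an engineer would, in place of code of your own. Each camera call takes 0.05 s, during which the arm holds its last target.

### The job

Load the dosing mount: stand the small footed pot upright in the middle of the round sprung seat and let go of it, then lower the knurled collar over it and turn the collar until the hidden grooves in its bore drop over the mount's two pins. Push the collar down against the spring until it is fully home on the block, and finish while still holding it there, because it rises again if let go. Leave the electronics housing, the bottle and the screwdriver alone.

Things in the scene. Friction and masses are not known exactly. Their poses are not given: they have to be found in the camera images.
- mount: Fixed dosing mount: orange block 130 (x) x 150 (y) x 30 mm high on the table, low bar handles at its two ends (to 87 mm from the centre). Origin: centre of its underside, z up. On its middle a steel boss 44 mm across, 30 to 56 mm above the table, top edge bevelled to 37 mm across.
- pins (a point): Point on the boss's axis at the height of the two steel pins, which stick out 4 mm from the boss on opposite sides along this frame's x axis. Pins 5 mm thick, tops 48 mm above the table. z up.
- seat_top (a point): Centre of the upper face of the sprung seat, a flat aluminium disc 36 mm across on top of the boss; 62 mm above the table when free, z up.
- seat (a joint): How far the sprung seat is pushed down, m: 0 free, 0.007 its end stop. The spring resists with 4.8 N at the start and 0.6 N more per mm (about 8 N with the collar home on the pot).
- pot: Small closed white plastic pot with a grey cap, standing upright: a foot disc 36 mm across and 5 mm high, above it a straight body and cap 22 mm across up to 38 mm. Origin: centre of its underside, z up. 40 to 80 g. Starts on the table on one side of the mount.
- collar: Loose dark steel ring, knurled outside, 62 mm across, 37 mm high, 105 to 185 g, standing open end down on the table on the other side of the mount. Origin: centre of its underside, z up. Bore 46.5 mm across; a lip in the top 5.5 mm leaves a round opening 31 mm across: the pot's body passes through, the lip catches the pot's foot 5.5 mm before home. Home: underside 30 mm above the table.
- collar_bore (a point): Middle of the collar's bore, 16 mm above its underside. Inside run four upright grooves 11 mm wide, 4.5 mm deep, a quarter turn apart, unseen from outside, angle not told. Off the grooves the collar rests on the pins, underside 48 mm above the table; within about 0.1 rad of a match it drops over them. Turning a quarter turn either way always finds one.
- housing: Bystander: open black electronics housing with a green board, 100 x 140 x 35 mm, beyond the mount. Leave alone.
- bottle: Bystander: white bottle with a grey cap, 56 mm across, 130 mm high, beyond the mount to the left. Leave alone.
- driver: Bystander: screwdriver lying beyond the mount to the right. Leave alone.

How it is judged (in metres and radians):
On the way, in this order (a step that is already met when the one before it is completed fails the run):
1. the pot stands upright on the seat, let go (distance between pot and seat_top below 0.006 m and angle between pot's own z axis and vertical below 0.1 rad and contact force between each of the fingers, collar and pot below 0.1 N), for 0.2 s.
2. the collar has dropped over the pins (z of collar in the frame of mount below 0.042 m and horizontal distance between collar and mount below 0.004 m), for 0.1 s.
At the end, for the whole second after the job is handed in: Collar over the pins, underside within 2 mm of the block, level within 0.07 rad, centred within 4 mm, at rest, held by the fingers with over 2 N; pot under it within 7 mm of the seat's centre and 0.15 rad of upright, seat pressed down over 3 mm (z of collar in the frame of mount below 0.032 m and horizontal distance between collar and mount below 0.004 m and angle between collar's own z axis and vertical below 0.07 rad and value of joint seat above 0.003 m and horizontal distance between pot and seat_top below 0.007 m and angle between pot's own z axis and vertical below 0.15 rad and contact force between the fingers and collar above 2 N and linear speed of collar below 0.02 m/s); the arm keeps its last pose, push and grip.
It fails at once if the housing, bottle or screwdriver is moved more than 20 mm (distance of any of housing, bottle, driver from where it was at the start of the episode above 0.02 m).
It fails at once if the pot is tipped over (angle between pot's own z axis and vertical above 0.7 rad).
It also fails if it takes over 58 s, if anything falls off the work surface, if the arm or the gripper's body presses on something with over 40 N, if the wrist force passes 120 N, or if a joint passes its speed limit or range.

## Working session

There is one attempt and no reset: what is moved stays moved. The work goes in short steps, Python scripts to look and compute and a tool call to move; the robot and the scene stay as the last step left them, time stands still between calls to the robot, and variables do not carry over. Pictures are saved under pics/ and viewed, and the job is handed in when it is done.

Besides the shell and the picture viewer there is one more tool, called after "Request:" as name(argument=value, ...) on one line, values as JSON. arm_command: Moves the arm, as the interface text tells. Its arguments: {"type":"object","properties":{"deltas":{"type":"array","items":{"type":"array"}},"grip_force":{"type":"number"}},"required":["deltas"]}

```bash
ls; mkdir -p pics; python3 - <<'E'
from workcell import env,cams
import cv2,numpy as np
print(env.state(), env.tip_reach)
for n in ["scene","top"]:
    p=cams.grab_frame(n)
    cv2.imwrite(f"pics/a_{n}.png",p["img"][:,:,::-1])
    print(n,p["K"].tolist(),p["rvec"],p["tvec"])
    for t in ["pot","collar","mount","seat"]:
        try:
            for d in cams.silhouettes(p,t)[:2]:
                ys,xs=np.where(d["region"]); print(t,d["conf"],d["centre"],len(xs),xs.min(),xs.max(),ys.min(),ys.max())
        except Exception as e: print(t,e)
E
```

```text
pics
{'time_s': 0.0, 'qpos': array([ 7.32804193e+01,  1.83523720e+01,  8.97048857e+01,  8.05892579e-04,
        7.20426821e+01, -1.14596396e+00]), 'qvel': array([ 0.03219266, -0.07111834,  0.06502441,  0.013592  , -0.0248448 ,
        0.00316712]), 'effort': array([-1.97271518e-03, -4.12449253e+01, -2.31976336e+01,  7.27624283e-02,
        4.55508556e-02, -1.24560142e-04]), 'ee_pos': array([154.22474006, 553.41021186, 203.82325619]), 'ee_rot': array([ -91.58522013,   89.90005721, -107.15908601]), 'force': array([ 0.01691513,  0.39536558, -0.93027546]), 'torque': array([-0.00878565,  0.03213008,  0.05833037]), 'gripper_width': 91.2137979124527} 11.0
scene [[413.43734871896703, 0.0, 315.79999731492546], [0.0, 413.43734871896703, 202.41928862852072], [0.0, 0.0, 1.0]] [ 1.51168072  2.24593533 -0.70412673] [ 220.7642155  -416.05753667 1382.02566458]
pot 0.55 [419.2, 204.2] 175 411 424 194 210
pot 0.17 [240.3, 165.7] 514 229 253 157 181
collar 0.78 [241.5, 169.0] 499 229 252 157 181
mount 0.55 [334.6, 188.1] 2823 296 369 158 219
seat 0.53 [337.1, 179.2] 121 327 339 172 183
top [[415.9967776481094, 0.0, 312.65168597953345], [0.0, 415.9967776481094, 202.84705009499888], [0.0, 0.0, 1.0]] [ 2.15907718 -2.15941135  0.06354899] [ 19.98121954 595.72724335 815.2084659 ]
pot 0.54 [210.4, 268.9] 257 200 218 260 276
collar 0.7 [438.3, 235.3] 750 427 462 214 245
mount 0.57 [317.1, 249.9] 5438 271 364 208 289
seat 0.79 [316.3, 252.4] 268 309 326 240 257
```

View pics/a_scene.png

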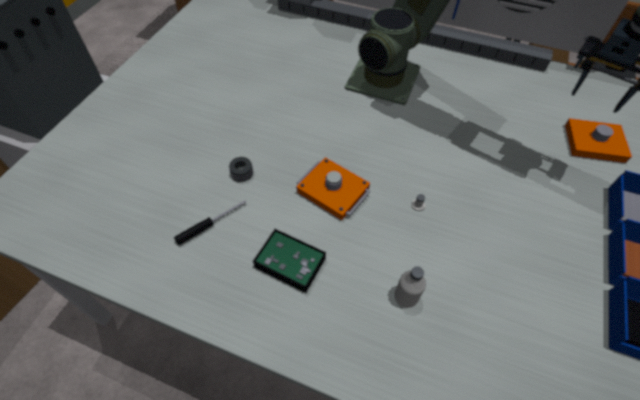

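View pics/a_top.png

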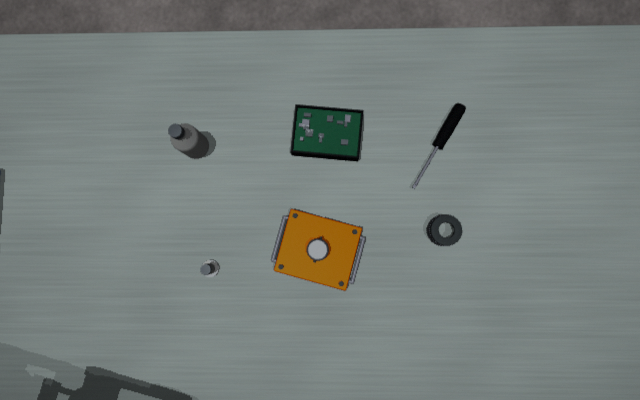

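The top view shows the pot at about (209,268), the seat at (317,250) and the collar at (444,230). The mount is turned by roughly 13°. The orange block at (600,140) in the scene view is a decoy. I'll turn these into coarse positions first.

```bash
cat > h.py <<'E'
import numpy as np,cv2
def ray(p,uv):
    R=cv2.Rodrigues(np.array(p["rvec"],float))[0];t=np.array(p["tvec"],float).ravel();K=p["K"]
    x=(uv[0]-K[0][2])/K[0][0];y=(uv[1]-K[1][2])/K[1][1]
    if p.get("fish"):
        th=np.hypot(x,y); s=np.sin(th)/th if th>1e-9 else 1; d=np.array([x*s,y*s,np.cos(th)])
    else: d=np.array([x,y,1.])
    return -R.T@t, R.T@d
def onz(p,uv,z):
    c,d=ray(p,uv); return c+d*(z-c[2])/d[2]
def proj(p,X):
    R=cv2.Rodrigues(np.array(p["rvec"],float))[0];t=np.array(p["tvec"],float).ravel();K=p["K"]
    q=R@np.array(X,float)+t
    if p.get("fish"):
        r=np.hypot(q[0],q[1]);th=np.arctan2(r,q[2]);x,y=(q[:2]/r*th if r>1e-9 else (0,0))
    else:x,y=q[:2]/q[2]
    return np.array([K[0][0]*x+K[0][2],K[1][1]*y+K[1][2]])
E
python3 - <<'E'
from workcell import env,cams
from h import *
p=cams.grab_frame("top")
for n,uv,z in [("seat",(317.5,249.5),62),("pottop",(207.5,268.5),38),("potfoot",(211,267.5),2.5),("collartop",(446,230),37),("collar c",(444.5,230),18),
  ("mc1",(290.5,208.5),30),("mc2",(363.5,227),30),("mc3",(347,290.5),30),("mc4",(274,271.5),30),("bottle",(177,131),130),("driver",(412,187),0)]:
    print(n,onz(p,uv,z).round(1))
big=cv2.resize(p["img"][190:310,180:480,::-1],None,fx=2.6,fy=2.6,interpolation=cv2.INTER_CUBIC);cv2.imwrite("pics/b.png",big)
w=cams.grab_frame("wrist");w["fish"]=1;cv2.imwrite("pics/b_w.png",w["img"][:,:,::-1]);print(w["K"],w["rvec"],w["tvec"])
print(cv2.Rodrigues(w["rvec"])[0], -cv2.Rodrigues(w["rvec"])[0].T@np.ravel(w["tvec"]))
E
```

```text
seat [502.5   9.3  62. ]
pottop [464.1 228.5  38. ]
potfoot [463.8 231.4   2.5]
collartop [ 540.7 -243.4   37. ]
collar c [ 541.2 -245.8   18. ]
mc1 [584.1  64.6  30. ]
mc2 [546.8 -82.1  30. ]
mc3 [421.4 -48.3  30. ]
mc4 [458.1  96.8  30. ]
bottle [718.5 264.6 130. ]
driver [ 631.1 -186.3    0. ]
[[309.70691629   0.         311.46904947]
 [  0.         309.70691629 205.66981764]
 [  0.           0.           1.        ]] [-2.31106607 -1.75493212 -0.25404581] [-575.44599518  -32.35166789  391.47869354]
[[ 2.68524203e-01  9.63272937e-01  4.04647464e-05]
 [ 9.23740842e-01 -2.57516054e-01  2.83528374e-01]
 [ 2.73125629e-01 -7.60968515e-02 -9.58963847e-01]] [ 77.48286932 575.77077595 384.60981501]
```

View pics/b.png

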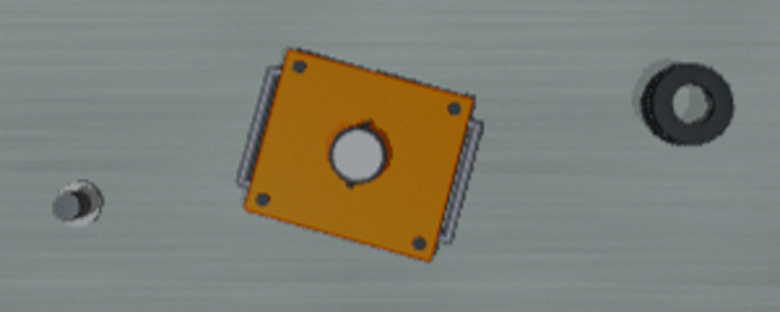

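View pics/b_w.png

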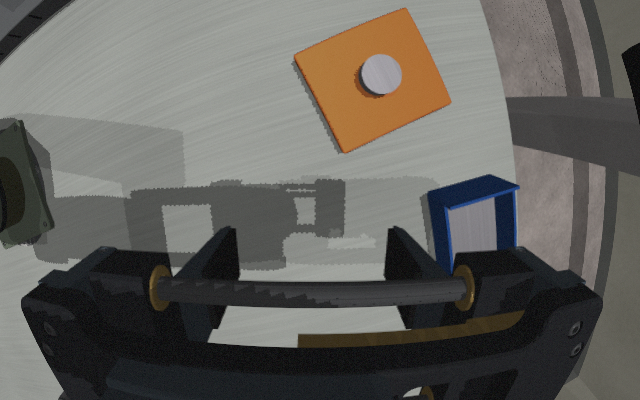

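The mount centre comes out at about (502.5, 8.5) with yaw −14.3°. The corner average and the seat agree to within 1.5 mm. Next I move above the pot and look with the wrist camera.

Request:
arm_command(deltas=[[1,[310,-324,-60],0],[1,[310,-324,-60],0],[1,[310,-324,-60],0],[1,[310,-324,-60],0],[1,[310,-324,-60],0],[1,[310,-324,-60],0],[1,[310,-324,-60],0],[1,[310,-324,-60],0],[1,[310,-324,-60],0],[1,[310,-324,-60],0],[1,[310,-324,-60],0],[1,[310,-324,-60],0],[1,[310,-324,-60],0]], grip_force=10)

```text
time_s: 1.9
ee_pos: [463.6, 231.1, 145.0]
ee_rot: [87.6, 90.0, 72.2]
force: [0.1, 0.9, -0.2]
gripper_width: 91.4
```

```bash
cat > look.py <<'E'
import sys
from workcell import env,cams
from h import *
def look(name,things,cam="wrist"):
    s=env.state();print(s["time_s"],s["ee_pos"].round(1),s["ee_rot"].round(1),"F",s["force"].round(1),"w",round(s["gripper_width"],1),s["qpos"].round(1))
    w=cams.grab_frame(cam)
    q=w
    cv2.imwrite(f"pics/{name}.png",w["img"][:,:,::-1])
    for t,z in things:
        for d in cams.silhouettes(w,t)[:2]:
            ys,xs=np.where(d["region"]);q2=dict(w);q2["fish"]=cam=="wrist"
            print(t,d["conf"],d["centre"],len(xs),xs.min(),xs.max(),ys.min(),ys.max(),onz(q2,d["centre"],z).round(1))
    w2=dict(w);w2["fish"]=cam=="wrist"
    return w2,s
E
python3 - <<'E'
from look import *
w,s=look("c1",[("pot",20)])
for z in (0,5,38): print(z,proj(w,[464,230,z]))
import json;np.savez("w.npz",**{k:w[k] for k in("img","K","rvec","tvec")})
E
```

```text
1.9 [463.6 231.1 145. ] [87.6 90.  72.2] F [ 0.1  0.9 -0.2] w 91.4 [ 25.2  15.9 102.3   0.   61.7 -49.3]
pot 0.6 [316.3, 191.0] 860 299 330 175 210 [459.9 237.7  20. ]
0 [310.18192413 191.99748983]
5 [310.16528047 193.12841486]
38 [310.04228815 201.51370065]
```

View pics/c1.png

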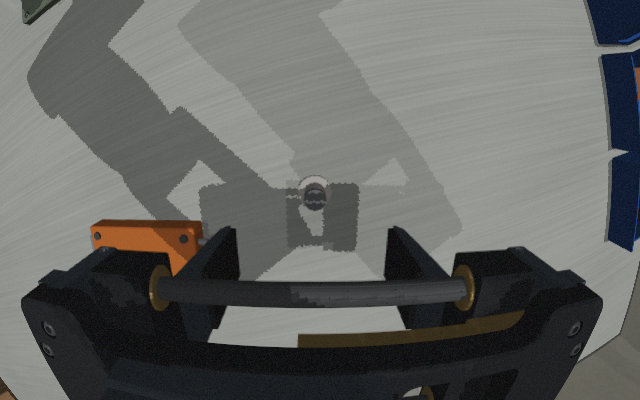

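The pot shows at about (314,193), midway between the fingers. I'll zoom in and fit it.

```bash
python3 - <<'E'
from h import *
f=np.load("w.npz");w={k:f[k] for k in f};w["fish"]=1
im=w["img"][:,:,::-1]
c=cv2.resize(im[165:225,275:355],None,fx=9,fy=9,interpolation=cv2.INTER_CUBIC)
cv2.imwrite("pics/c1z.png",c)
for uv,z in [((314,200),38),((314.5,190.5),2)]: print(onz(w,uv,z))
E
```

```text
[463.55858467 234.06992636  38.        ]
[463.16330011 235.04648972   2.        ]
```

View pics/c1z.png

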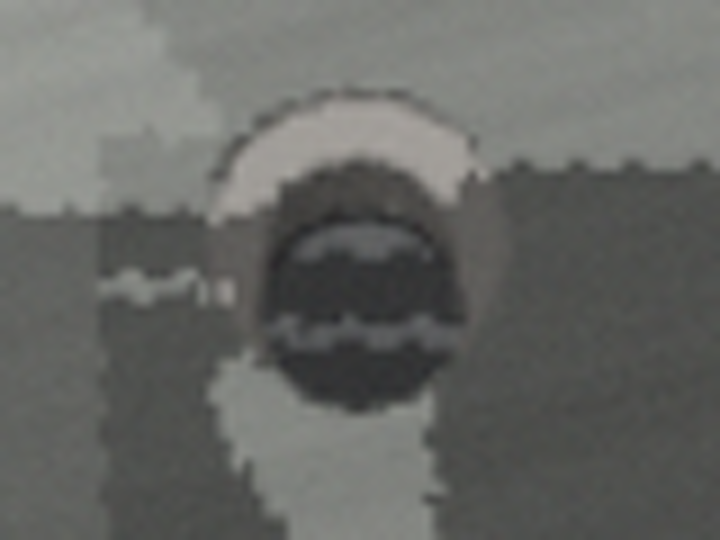

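Request:
arm_command(deltas=[[1,[0,2,-45],0],[1,[0,2,-85],0],[1,[0,2,-110],0],[1,[0,2,-123],0],[1,[0,2,-123],0],[1,[0,2,-123],0],[0,[0,2,-123],0],[0,[0,2,-123],0],[0,[0,2,-123],0],[0,[0,2,-123],0],[0,[0,2,-123],0],[0,[0,2,-123],0],[0,[0,2,-123],0],[0,[0,2,-123],0]], grip_force=10)

```text
time_s: 3.4
ee_pos: [464.4, 231.9, 21.6]
ee_rot: [131.5, 90.0, 116.0]
force: [-0.4, 0.2, 0.2]
gripper_width: 29.9
```

```bash
python3 - <<'E'
from look import *
w,s=look("c2",[])
E
```

```text
3.4 [464.4 231.9  21.6] [131.5  90.  116. ] F [-0.4  0.2  0.2] w 29.9 [ 25.3  24.2 110.9   0.   44.8 -49.2]
```

View pics/c2.png

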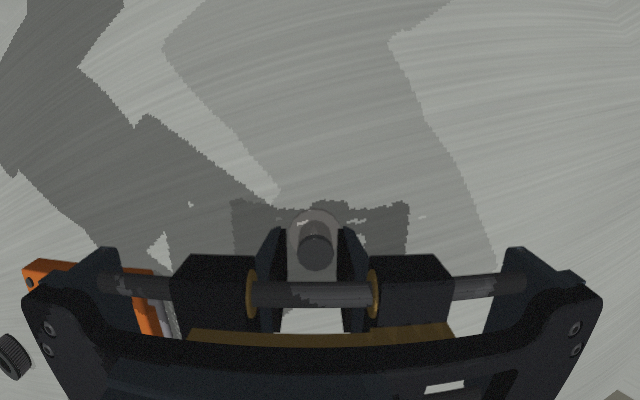

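The fingers are still closing around the pot, which shows at (316,245).

Request:
arm_command(deltas=[[0,[0,0,0],0],[0,[0,0,0],0],[0,[0,0,0],0],[0,[0,0,0],0],[0,[0,0,0],0]], grip_force=15)

```text
time_s: 3.95
ee_pos: [464.3, 231.9, 21.6]
ee_rot: [163.1, 90.0, 147.5]
force: [-0.1, -0.8, -0.3]
gripper_width: 20.9
```

```bash
python3 - <<'E'
from look import *
w,s=look("c3",[])
cv2.imwrite("pics/c3z.png",cv2.resize(w["img"][190:330,220:420,::-1],None,fx=4,fy=4,interpolation=cv2.INTER_CUBIC))
for z in (0,5,38):print(proj(w,[464.4,231.9,z]))
E
```

```text
3.95 [464.3 231.9  21.6] [163.1  90.  147.5] F [-0.1 -0.8 -0.3] w 20.9 [ 25.3  24.2 110.9   0.   44.8 -49.2]
[310.88798479 233.62991944]
[310.8750785  236.32060129]
[310.77433556 257.48729821]
```

View pics/c3z.png

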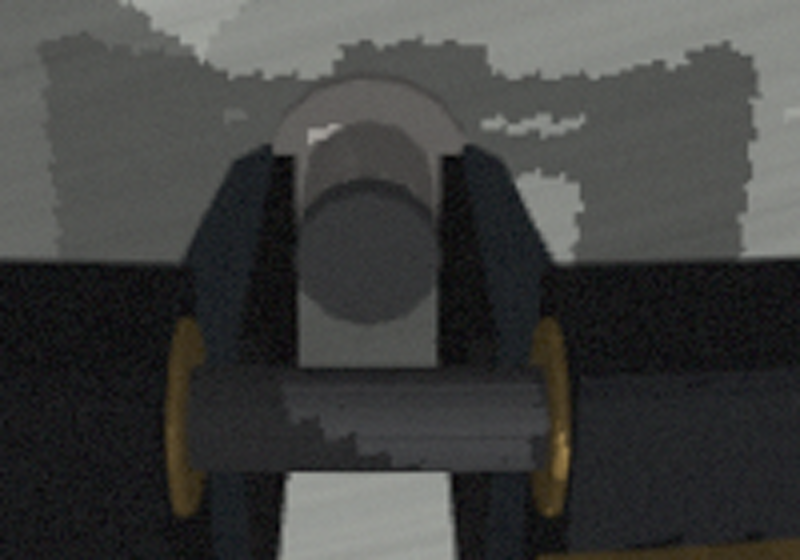

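The pot is gripped at a width of 20.9. I lift it and carry it to just above the seat, then check against the pictures.

Request:
arm_command(deltas=[[0,[0,0,40],0],[0,[0,0,80],0],[0,[10,-60,80],0],[0,[18,-100,80],0],[0,[25,-140,80],0],[0,[32,-180,80],0],[0,[36,-210,80],0],[0,[38,-222,80],0],[0,[38,-222,80],0],[0,[38,-222,80],0],[0,[38,-222,80],0]])

```text
time_s: 5.1
ee_pos: [502.1, 11.2, 101.6]
ee_rot: [141.1, 90.0, 125.6]
force: [0.6, -1.6, -0.9]
gripper_width: 20.9
```

```bash
python3 - <<'E'
from look import *
w,s=look("d1",[])
t,_=look("d1t",[],"top")
a=cv2.resize(w["img"][150:330,200:440,::-1],None,fx=3.3,fy=3.3,interpolation=cv2.INTER_CUBIC)
cv2.imwrite("pics/d1z.png",a)
E
```

```text
5.1 [502.1  11.2 101.6] [141.1  90.  125.6] F [ 0.6 -1.6 -0.9] w 20.9 [-1.000e-01  1.720e+01  1.077e+02  0.000e+00  5.510e+01 -7.460e+01]
5.15 [502.2  11.2 101.6] [134.2  90.  118.8] F [-0.3 -0.3 -0.7] w 21.1 [-1.000e-01  1.720e+01  1.077e+02  0.000e+00  5.510e+01 -7.460e+01]
```

View pics/d1z.png

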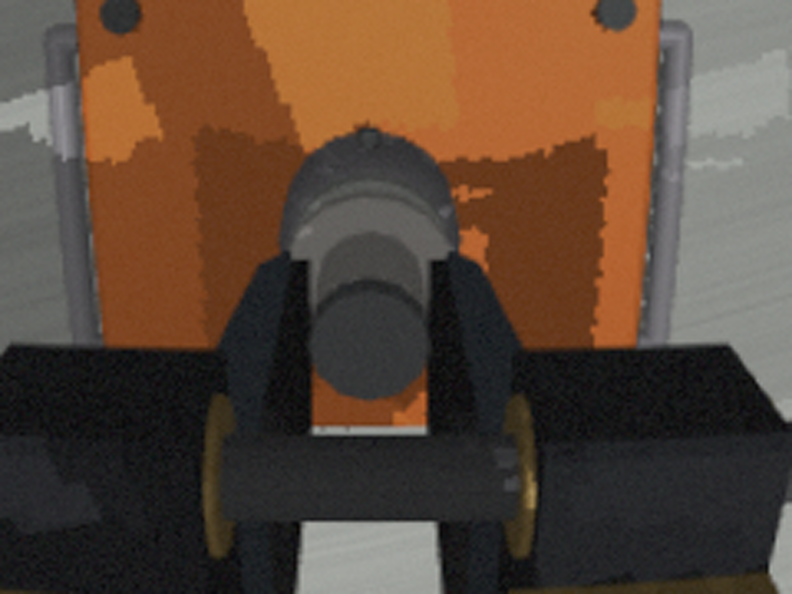

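View pics/d1t.png

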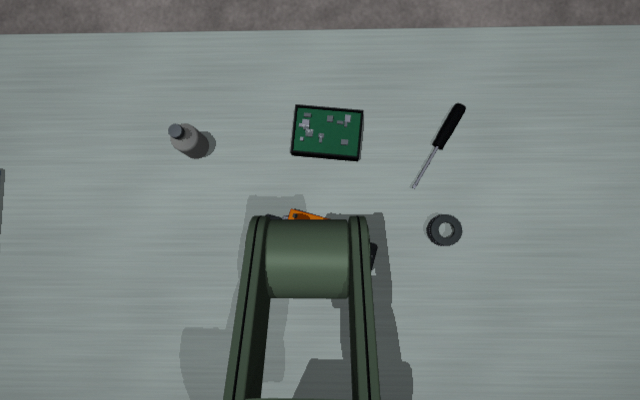

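In the wrist zoom the foot is laterally centred over the boss to about 1 mm. I check fore-aft by projecting model circles onto the picture.

```bash
cat > ov.py <<'E'
from look import *
def circ(w,im,c,r,z,col,x0,y0,f):
    a=np.linspace(0,2*np.pi,90)
    pts=np.array([(proj(w,[c[0]+r*np.cos(t),c[1]+r*np.sin(t),z])-[x0,y0]+.5)*f for t in a])
    cv2.polylines(im,[pts.round().astype(np.int32)],True,col,1)
E
python3 - <<'E'
from ov import *
w,s=look("d2",[])
x0,y0,f=270,180,7
im=cv2.resize(w["img"][180:260,270:360,::-1],None,fx=f,fy=f,interpolation=cv2.INTER_CUBIC)
im=cv2.convertScaleAbs(im,alpha=1.8)
tc=s["ee_pos"][:2]
circ(w,im,tc,11,118,(0,255,0),x0,y0,f)
circ(w,im,tc,18,85,(0,255,0),x0,y0,f)
m=(502.5,10)
circ(w,im,m,22,54,(0,0,255),x0,y0,f)
circ(w,im,m,18,62,(255,0,255),x0,y0,f)
cv2.imwrite("pics/d2z.png",im)
E
```

```text
5.2 [502.2  11.1 101.6] [137.   90.  121.5] F [ 0.9  0.6 -0.3] w 21.3 [-1.000e-01  1.720e+01  1.077e+02  0.000e+00  5.510e+01 -7.460e+01]
```

View pics/d2z.png

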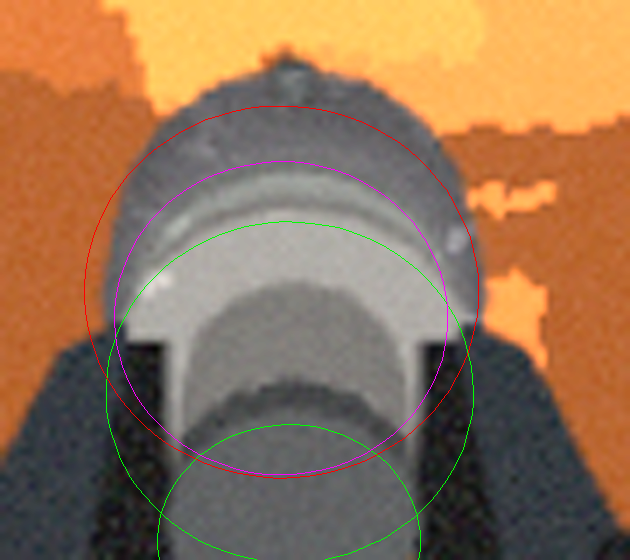

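The pot needs to go about 1.8 mm back in x, then down 18 mm onto the seat and be released.

Request:
arm_command(deltas=[[0,[-1.8,-0.3,0],0],[0,[-1.8,-0.3,-8],0],[0,[-1.8,-0.3,-14],0],[0,[-1.8,-0.3,-17],0],[0,[-1.8,-0.3,-18],0],[0,[-1.8,-0.3,-18],0],[0,[-1.8,-0.3,-18],0],[0.35,[-1.8,-0.3,-18],0],[0.4,[-1.8,-0.3,-18],0],[0.5,[-1.8,-0.3,-18],0],[0.5,[-1.8,-0.3,-18],0],[0.5,[-1.8,-0.3,-18],0]])

```text
time_s: 6.45
ee_pos: [500.6, 9.6, 83.7]
ee_rot: [59.1, 90.0, 43.6]
force: [0.5, -0.1, -0.7]
gripper_width: 45.6
```

```bash
python3 - <<'E'
from ov import *
w,s=look("d3",[])
x0,y0,f=260,170,6
im=cv2.resize(w["img"][170:270,260:370,::-1],None,fx=f,fy=f,interpolation=cv2.INTER_CUBIC)
im=cv2.convertScaleAbs(im,alpha=1.8)
cv2.imwrite("pics/d3z.png",im)
E
```

```text
6.45 [500.6   9.6  83.7] [59.1 90.  43.6] F [ 0.5 -0.1 -0.7] w 45.6 [ -0.2  18.2 109.3   0.   52.5 -74.7]
```

View pics/d3z.png

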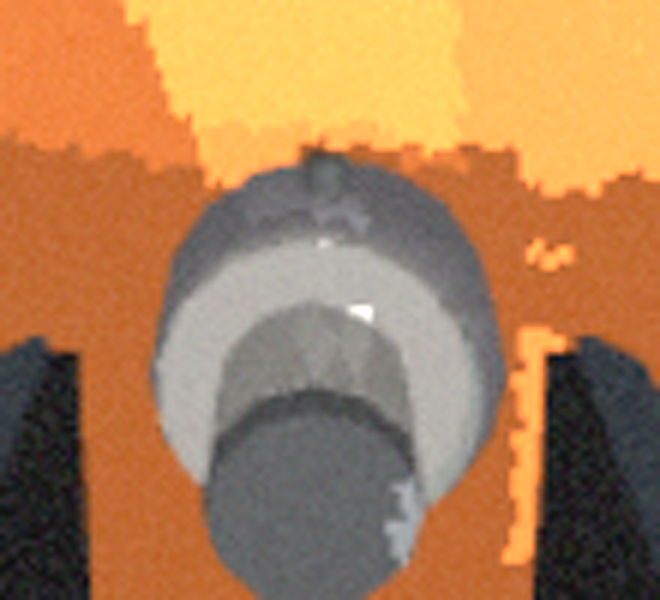

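The pot stands upright on the seat, centred within about 1.5 mm, and the fingers are clear of it. I'll rise, measure again, then go to the collar.

Request:
arm_command(deltas=[[0.5,[0,0,15],0],[0.5,[0,0,40],0],[1,[0,0,80],0],[1,[0,0,80],0],[1,[0,0,80],0]])

```text
time_s: 7.0
ee_pos: [501.0, 9.6, 164.4]
ee_rot: [16.1, 89.9, 0.5]
force: [-0.4, 0.5, -1.1]
gripper_width: 66.6
```

```bash
python3 - <<'E'
from ov import *
w,s=look("e1",[])
x0,y0,f=270,150,8
im=cv2.resize(w["img"][150:220,270:360,::-1],None,fx=f,fy=f,interpolation=cv2.INTER_CUBIC)
im=cv2.convertScaleAbs(im,alpha=1.6)
cv2.imwrite("pics/e1z.png",im)
E
```

```text
7.0 [501.    9.6 164.4] [16.1 89.9  0.5] F [-0.4  0.5 -1.1] w 66.6 [ -0.2  13.4 102.8   0.   63.7 -74.7]
```

View pics/e1z.png

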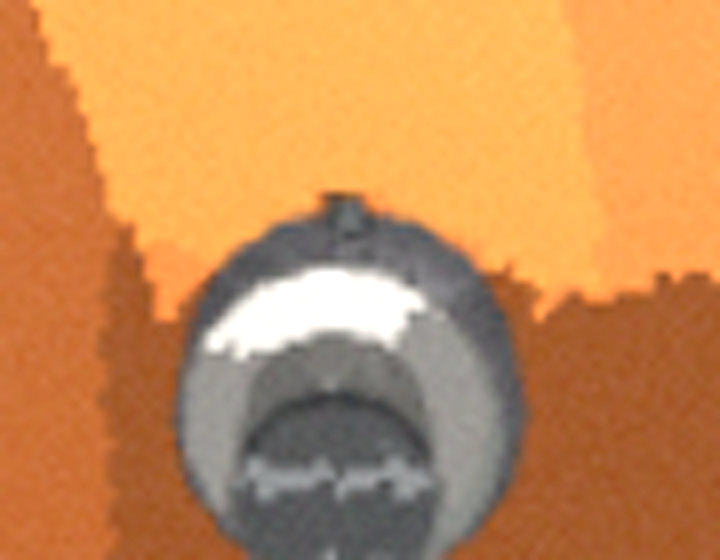

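View pics/e1.png

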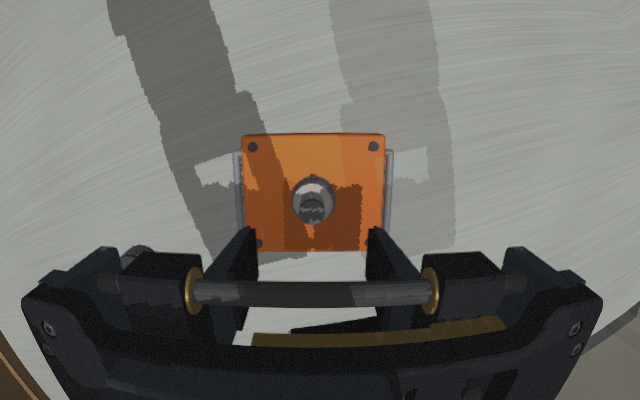

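```bash
python3 - <<'E'
from ov import *
w,s=look("e2",[])
u=np.array([.954,-.3]);v=np.array([.3,.954])
def zp(x,y):return (x/8+270-.5+.0625,y/8+150-.5+.0625)
for n,p,z,r in [("foot",(340,266),67,18),("boss",(353,213),52.5,22),("pin",(350,194),47,26)]:
    P=onz(w,zp(*p),z)[:2]-r*u; print(n,P,"u",P@u,"v",P@v)
print(s["ee_pos"][:2]@u,s["ee_pos"][:2]@v)
x0,y0,f=230,120,4
im=cv2.resize(w["img"][120:260,230:400,::-1],None,fx=f,fy=f,interpolation=cv2.INTER_CUBIC)
cv2.imwrite("pics/e2z.png",im)
E
```

```text
7.05 [500.1   9.6 163.3] [-171.7   90.   172.7] F [-1.  -0.1 -0.5] w 70.6 [ -0.2  13.5 102.9   0.   63.7 -74.6]
foot [463.84702823  21.32755328] u 436.1117989511564 v 159.5005942970143
boss [457.23116491  24.94376352] u 428.71540226351857 v 160.96569987312478
pin [452.08745247  26.1728489 ] u 423.4395749871285 v 160.59513359442724
474.2206105060599 159.19802989899497
```

View pics/e2z.png

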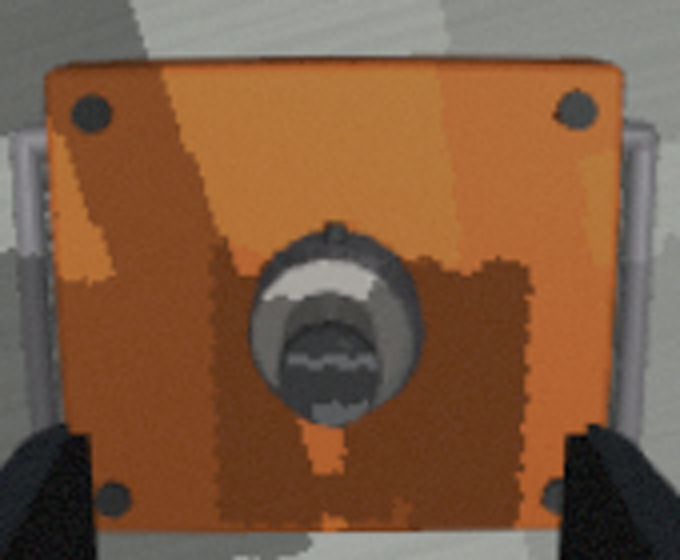

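I had the sign of the image's vertical axis reversed: image up points toward the robot. I redo the fore-aft check with that corrected.

```bash
python3 - <<'E'
from ov import *
w,s=look("e3",[])
R=cv2.Rodrigues(w["rvec"])[0];print(R.round(3), (-R.T@w["tvec"].ravel()).round(1))
u=-np.array(R[1,:2]);u=-u/np.linalg.norm(u);v=R[0,:2]
print("u",u,"v",v)
def zp(x,y,f,x0,y0):return ((x+.5)/f+x0-.5,(y+.5)/f+y0-.5)
for n,p,z,r in [("foot bottom near",(340,266),62,18),("foot top near",(340,266),67,18),("boss base near",(353,213),30,22),("boss top",(353,213),52.5,22),("pin",(350,194),45.5,26)]:
    P=onz(w,zp(*p,8,270,150),z)[:2]+r*u; print(n,P,"u",P@u,"v",P@v)
c=[]
for n,p in [("h1",(92,113)),("h2",(577,109)),("h3",(114,498)),("h4",(553,497))]:
    P=onz(w,zp(*p,4,230,120),30)[:2];c.append(P);print(n,P)
c=np.array(c);print(c.mean(0),c.mean(0)@u,c.mean(0)@v, c[1]-c[0],c[2]-c[0])
e=[onz(w,zp(*p,4,230,120),30)[:2] for p in [(46,70),(622,70),(62,530),(610,530)]];e=np.array(e);print(e.mean(0),e.mean(0)@u,e.mean(0)@v)
P=onz(w,zp(330,374,4,230,120),100)[:2];print("cap",P,P@u,P@v)
print(s["ee_pos"][:2]@u,s["ee_pos"][:2]@v)
f=8;im=cv2.resize(w["img"][150:240,265:365,::-1],None,fx=f,fy=f,interpolation=cv2.INTER_CUBIC)
im=cv2.convertScaleAbs(im,alpha=1.4)
cv2.imwrite("pics/e3z.png",im[:600])
E
```

```text
7.1 [499.7   9.6 162.6] [-167.3   89.9  177.2] F [ 0.4 -0.9  1. ] w 74.7 [ -0.2  13.5 102.9   0.   63.7 -74.7]
[[ 0.269  0.963 -0.   ]
 [ 0.924 -0.258  0.282]
 [ 0.271 -0.076 -0.96 ]] [423.2  31.5 342.8]
u [ 0.96331278 -0.26838124] v [0.26852206 0.96327341]
foot bottom near [498.73360118  10.8484147 ] u 477.5249395813927 v 144.37096208198392
foot top near [497.69687431  11.12983511] u 476.45071937874934 v 144.36366284654932
boss base near [502.95604766  11.44968799] u 481.4311057495944 v 146.08397266977
boss top [498.74152551  12.46603379] u 477.0984345648644 v 145.93129939263227
pin [501.53298596  11.35465954] u 480.08575608854494 v 145.61031083598283
h1 [436.18835296 -34.67245338]
h2 [468.35322776  84.91795838]
h3 [538.49897711 -62.28177745]
h4 [570.95078567  55.15688518]
[503.49783588  10.78015318] 482.132707852681 145.58450967788607 [ 32.1648748  119.59041176] [102.31062415 -27.60932407]
[503.30247984  11.19278752] 481.8337755701146 145.92953195960433
cap [498.07168601  11.03947153] 476.8360321696526 144.37726322366308
478.7434086299953 143.45001762157696
```

View pics/e3z.png

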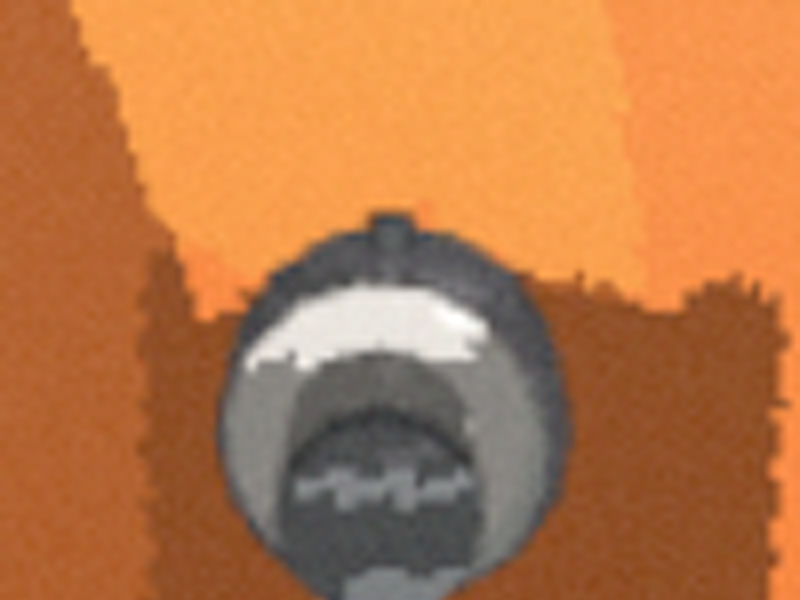

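The corrected measurement puts the pot about 4.9 mm short of the seat centre along the tool's forward direction and 1.4 mm to the side. That is too close to the 6 mm limit. I'll regrip, lift slightly, shift +5.1 mm in x and set it down again.

Request:
arm_command(deltas=[[0.6,[0,0,-25],0],[0.5,[0,0,-50],0],[0.5,[0,0,-70],0],[0.5,[0,0,-79.5],0],[0.5,[0,0,-79.5],0],[0,[0,0,-79.5],0],[0,[0,0,-79.5],0],[0,[0,0,-79.5],0],[0,[0,0,-79.5],0],[0,[0,0,-79.5],0],[0,[0,0,-79.5],0],[0,[0,0,-79.5],0],[0,[0,0,-79.5],0]], grip_force=12)

```text
time_s: 8.45
ee_pos: [501.1, 9.6, 84.6]
ee_rot: [21.2, 89.9, 5.6]
force: [0.6, -0.8, 4.0]
gripper_width: 20.9
```

Request:
arm_command(deltas=[[0,[0,0,3],0],[0,[0,0,5],0],[0,[2.5,0,5],0],[0,[5.1,0,5],0],[0,[5.1,0,5],0],[0,[5.1,0,2],0],[0,[5.1,0,0],0],[0,[5.1,0,0],0],[0,[5.1,0,0],0],[0.35,[5.1,0,0],0],[0.45,[5.1,0,0],0],[0.5,[5.1,0,0],0],[0.5,[5.1,0,0],0],[0.5,[5.1,0,0],0],[0.5,[5.1,0,30],0],[1,[5.1,0,70],0],[1,[5.1,0,80],0],[1,[5.1,0,80],0],[1,[5.1,0,80],0]])

```text
time_s: 10.35
ee_pos: [504.8, 9.6, 163.1]
ee_rot: [-168.2, 89.9, 176.3]
force: [-0.2, 0.2, -0.3]
gripper_width: 74.5
```

```bash
python3 - <<'E'
from ov import *
w,s=look("f1",[])
f=8;im=cv2.resize(w["img"][140:230,265:365,::-1],None,fx=f,fy=f,interpolation=cv2.INTER_CUBIC)
im=cv2.convertScaleAbs(im,alpha=1.4)
cv2.imwrite("pics/f1z.png",im[:600])
np.savez("w.npz",**{k:w[k] for k in("img","K","rvec","tvec")})
E
```

```text
10.35 [504.8   9.6 163.1] [-168.2   89.9  176.3] F [-0.2  0.2 -0.3] w 74.5 [ -0.2  13.9 102.3   0.   63.9 -74.6]
```

View pics/f1z.png

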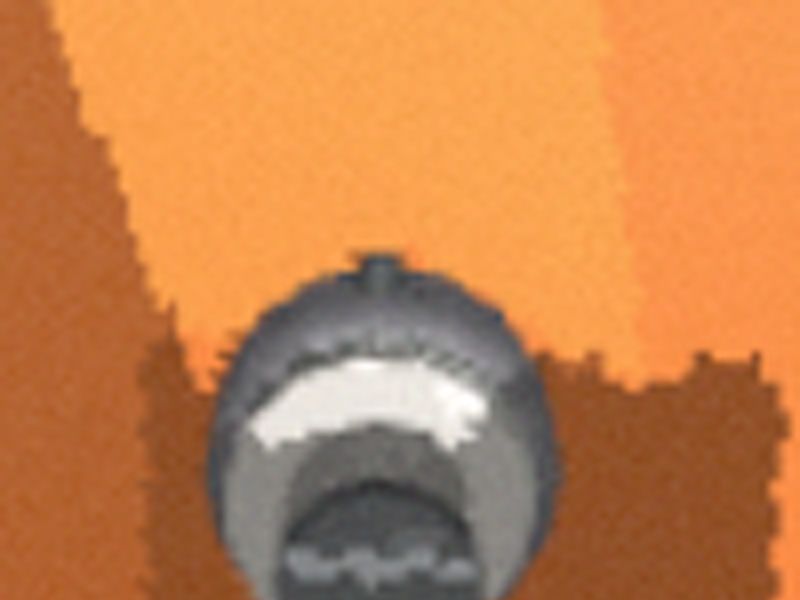

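```bash
python3 - <<'E'
from h import *
F=np.load("w.npz");w={k:F[k] for k in F};w["fish"]=1
R=cv2.Rodrigues(w["rvec"])[0]
u=R[1,:2]/np.linalg.norm(R[1,:2]);v=R[0,:2]
def zp(x,y,f,x0,y0):return ((x+.5)/f+x0-.5,(y+.5)/f+y0-.5)
for n,p,z,r in [("foot bottom near",(381,358),62,18),("foot top near",(381,358),67,18),("boss base near",(384,262),30,22),("pin",(381,252),45.5,26)]:
    P=onz(w,zp(*p,8,265,140),z)[:2]+r*u; print(n,P,"u",P@u,"v",P@v)
im=w["img"]
cv2.imwrite("pics/f2z.png",cv2.resize(im[110:260,220:400,::-1],None,fx=4,fy=4,interpolation=cv2.INTER_CUBIC))
E
```

```text
foot bottom near [505.41167464  10.54931669] u 484.0342995805 v 145.87916216548595
foot top near [504.34858142  10.835566  ] u 482.9333846115994 v 145.8694274913641
boss base near [504.01057855  11.39752622] u 482.4569502280363 v 146.31998456860026
pin [503.87261003  11.00562519] u 482.42923360699916 v 145.90542893843588
```

View pics/f2z.png

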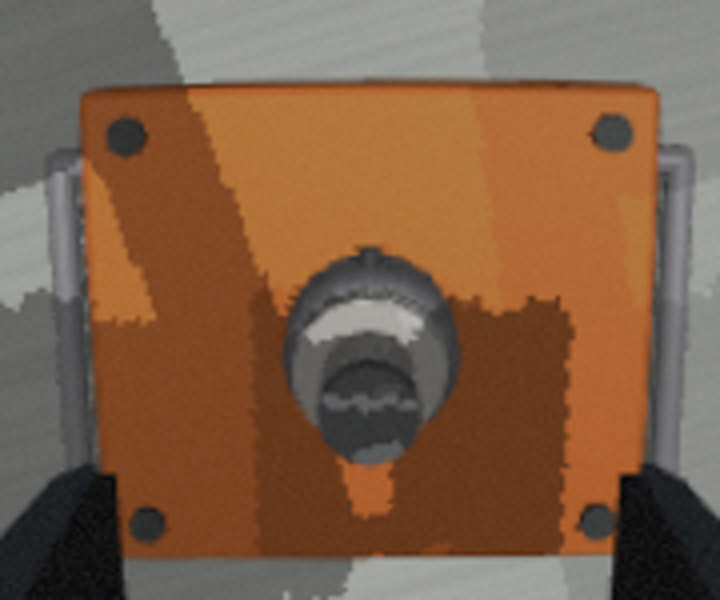

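The pot is now within about 1 mm of the seat's centre. On to the collar, which I'll measure from the same height and yaw so the camera bias cancels.

Request:
arm_command(deltas=[[1,[7,-48,0],0],[1,[14,-96,0],0],[1,[21,-144,0],0],[1,[28,-192,0],0],[1,[34,-236,0],0],[1,[36,-252,0],0],[1,[36,-252,0],0],[1,[36,-252,0],0],[1,[36,-252,0],0],[1,[36,-252,0],0]])

```text
time_s: 11.4
ee_pos: [541.6, -240.8, 164.2]
ee_rot: [135.0, 90.0, 119.5]
force: [0.5, -0.2, -0.1]
gripper_width: 91.2
```

```bash
python3 - <<'E'
from ov import *
w,s=look("g1",[("collar",18)])
f=8;im=cv2.resize(w["img"][140:240,260:360,::-1],None,fx=f,fy=f,interpolation=cv2.INTER_CUBIC)
im=cv2.convertScaleAbs(im,alpha=1.8)
cv2.imwrite("pics/g1z.png",cv2.resize(im,(600,600)))
np.savez("w.npz",**{k:w[k] for k in("img","K","rvec","tvec")})
E
```

```text
11.4 [ 541.6 -240.8  164.2] [135.   90.  119.5] F [ 0.5 -0.2 -0.1] w 91.2 [-25.1  21.5  90.9   0.   67.7 -99.6]
collar 0.69 [308.4, 182.7] 2272 280 339 163 224 [ 531.8 -241.    18. ]
```

View pics/g1z.png

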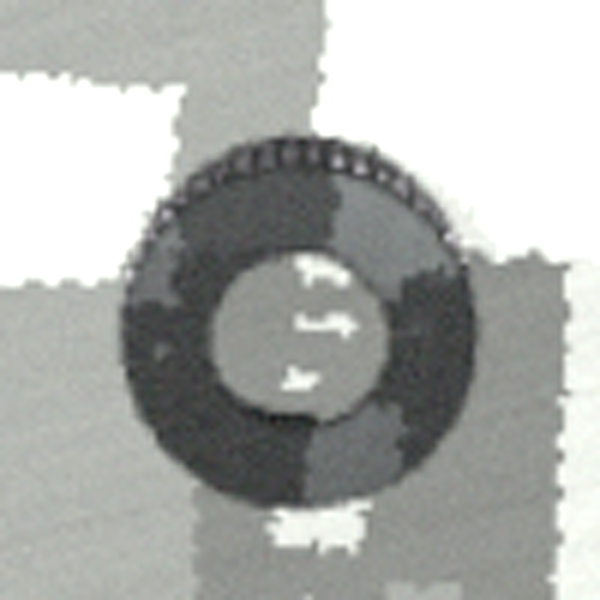

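View pics/g1.png

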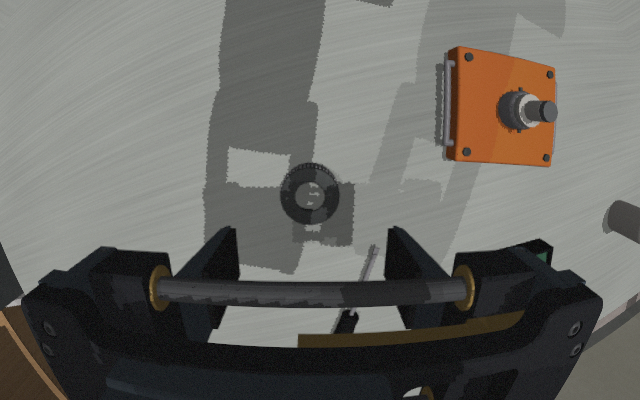

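```bash
python3 - <<'E'
from h import *
F=np.load("w.npz");w={k:F[k] for k in F};w["fish"]=1
R=cv2.Rodrigues(w["rvec"])[0]
u=R[1,:2]/np.linalg.norm(R[1,:2]);v=R[0,:2]
def zp(x,y,f,x0,y0):return ((x+.5)/f+x0-.5,(y+.5)/f+y0-.5)
for n,p,z,r in [("far top",(300,507),37,-31),("open near",(301,248),37,15.5),("open far",(301,424),37,-15.5),("base near",(300,134),0,31),("top near",(300,167),37,31)]:
    P=onz(w,zp(*p,6,260,140),z)[:2]+r*u; print(n,P,"u",P@u,"v",P@v)
t=np.array([541.67,-242.4]);print(t@u,t@v)
E
```

```text
far top [ 541.21377663 -242.2240711 ] u 586.2246063295144 v -89.09948858715134
open near [ 541.41202966 -242.02881403] u 586.3635692537614 v -88.85842751575021
open far [ 541.48661017 -242.09237583] u 586.4524062301875 v -88.89979502709542
base near [ 542.74415939 -242.76767109] u 587.8445525466383 v -89.21522007705744
top near [ 542.9497541  -242.61244104] u 588.0012716416004 v -89.01077792295399
586.7112321382872 -89.14736268562592
```

The collar's apparent centre, (541.4, −242.1), matches the commanded TCP within 0.5 mm. I grip lightly to centre it in one axis, then open, turn 90° and grip firmly to centre it in the other.

Request:
arm_command(deltas=[[1,[0,0,-45],0],[1,[0,0,-90],0],[1,[0,0,-125],0],[1,[0,0,-143],0],[1,[0,0,-148],0],[1,[0,0,-148],0],[0,[0,0,-148],0],[0,[0,0,-148],0],[0,[0,0,-148],0],[0,[0,0,-148],0],[0,[0,0,-148],0],[0,[0,0,-148],0],[0,[0,0,-148],0],[0,[0,0,-148],0],[0,[0,0,-148],0]], grip_force=10)

```text
time_s: 13.0
ee_pos: [542.1, -242.6, 17.0]
ee_rot: [-5.7, 89.9, -21.3]
force: [-1.8, 0.1, 5.0]
gripper_width: 62.1
```

Request:
arm_command(deltas=[[1,[0,0,0],0],[1,[0,0,0],0],[1,[0,0,0],0],[1,[0,0,0],0],[1,[0,0,0],-0.15],[1,[0,0,0],-0.3],[1,[0,0,0],-0.45],[1,[0,0,0],-0.6],[1,[0,0,0],-0.75],[1,[0,0,0],-0.9],[1,[0,0,0],-1.05],[1,[0,0,0],-1.2],[1,[0,0,0],-1.35],[1,[0,0,0],-1.5],[1,[0,0,0],-1.57],[1,[0,0,0],-1.57]])

```text
time_s: 14.6
ee_pos: [541.6, -242.4, 16.0]
ee_rot: [-105.5, 90.0, 149.0]
force: [0.1, 0.1, 0.3]
gripper_width: 91.3
```

Request:
arm_command(deltas=[[0,[0,0,0],0],[0,[0,0,0],0],[0,[0,0,0],0],[0,[0,0,0],0],[0,[0,0,0],0],[0,[0,0,0],0],[0,[0,0,0],0],[0,[0,0,0],0],[0,[0,0,0],0],[0,[0,0,0],0]], grip_force=35)

```text
time_s: 15.6
ee_pos: [541.7, -242.4, 16.2]
ee_rot: [89.0, 90.0, -16.5]
force: [1.6, -0.1, -0.4]
gripper_width: 60.7
```

```bash
python3 - <<'E'
from ov import *
w,s=look("h1",[])
E
```

```text
15.6 [ 541.7 -242.4   16.2] [ 89.   90.  -16.5] F [ 1.6 -0.1 -0.4] w 60.7 [-25.2  29.9 101.1   0.   49.   -9.7]
```

View pics/h1.png

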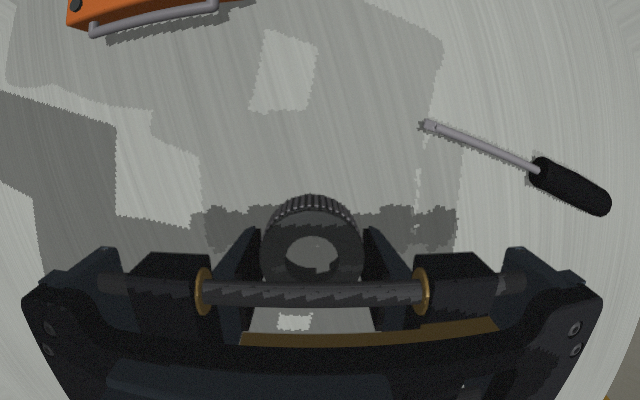

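The collar is gripped and centred on the TCP at (541.7, −242.4). The mount target is (503.8, 10.7). I lift 130 mm and carry it over.

Request:
arm_command(deltas=[[0,[0,0,30],0],[0,[0,0,70],0],[0,[0,0,110],0],[0,[0,0,130],0],[0,[-4,28,130],0],[0,[-10,65,130],0],[0,[-16,105,130],0],[0,[-22,145,130],0],[0,[-28,185,130],0],[0,[-34,225,130],0],[0,[-37,245,130],0],[0,[-37.9,253.1,130],0],[0,[-37.9,253.1,130],0],[0,[-37.9,253.1,130],0],[0,[-37.9,253.1,130],0]])

```text
time_s: 17.15
ee_pos: [504.0, 9.6, 146.1]
ee_rot: [22.8, 90.0, -82.8]
force: [0.2, 0.1, -1.6]
gripper_width: 60.7
```

```bash
python3 - <<'E'
from ov import *
w,s=look("i1",[])
t,_=look("i1s",[],"scene")
cv2.imwrite("pics/i1z.png",cv2.resize(t["img"][110:240,240:440,::-1],None,fx=4,fy=4,interpolation=cv2.INTER_CUBIC))
E
```

```text
17.15 [504.    9.6 146.1] [ 22.8  90.  -82.8] F [ 0.2  0.1 -1.6] w 60.7 [ -0.2  14.7 103.9  -0.   61.4  15.4]
17.2 [504.    9.6 146.1] [ 16.8  90.  -88.8] F [-0.1 -0.1 -1.5] w 60.7 [ -0.2  14.7 103.9  -0.   61.4  15.4]
```

View pics/i1.png

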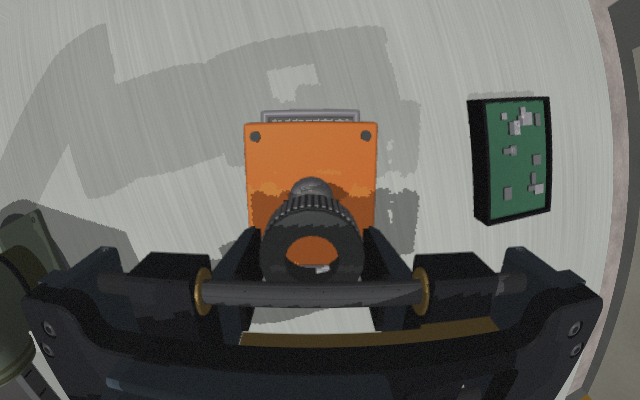

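View pics/i1z.png

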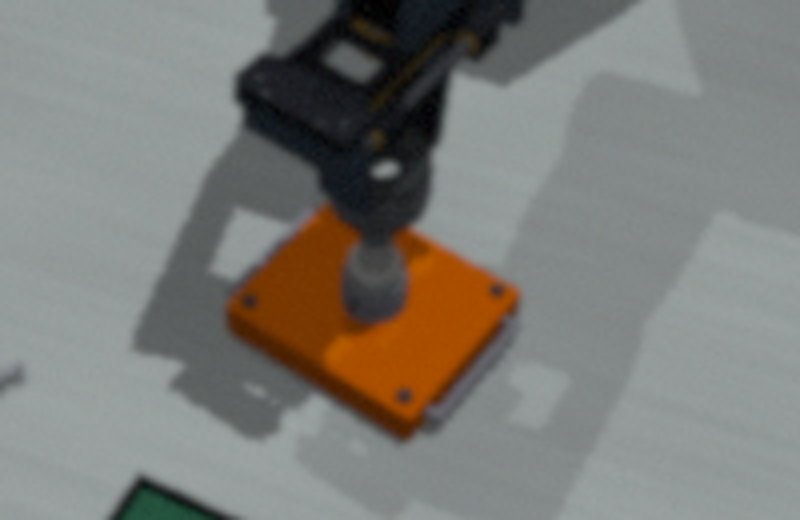

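The collar looks centred over the pot laterally, with both at about x = 311 in the wrist view. I lower it over the pot to just above the boss.

Request:
arm_command(deltas=[[0,[0,0,-10],0],[0,[0,0,-20],0],[0,[0,0,-30],0],[0,[0,0,-40],0],[0,[0,0,-50],0],[0,[0,0,-60],0],[0,[0,0,-65],0],[0,[0,0,-65],0],[0,[0,0,-65],0]])

```text
time_s: 18.15
ee_pos: [504.0, 10.7, 81.3]
ee_rot: [104.7, 90.0, -0.8]
force: [0.4, 0.3, -0.3]
gripper_width: 60.7
```

```bash
python3 - <<'E'
from ov import *
w,s=look("j1",[])
cv2.imwrite("pics/j1z.png",cv2.resize(w["img"][150:300,230:400,::-1],None,fx=4,fy=4,interpolation=cv2.INTER_CUBIC))
E
```

```text
18.15 [504.   10.7  81.3] [104.7  90.   -0.8] F [ 0.4  0.3 -0.3] w 60.7 [-1.00e-01  1.86e+01  1.09e+02 -0.00e+00  5.23e+01  1.54e+01]
```

View pics/j1z.png

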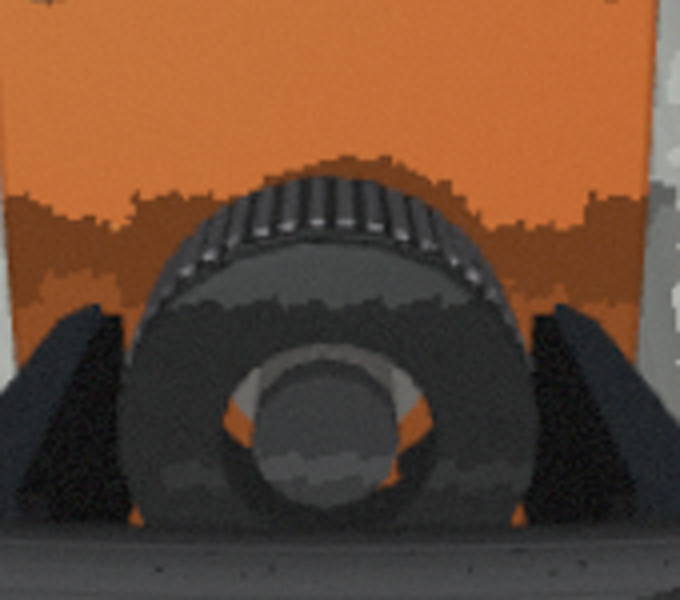

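The cap is centred in the collar's opening, (327,434) against (328,432) in the zoom. I lower it toward the pins and watch the force.

Request:
arm_command(deltas=[[0,[0,0,-4],0],[0,[0,0,-8],0],[0,[0,0,-11],0],[0,[0,0,-14],0],[0,[0,0,-15],0],[0,[0,0,-15],0]])

```text
time_s: 18.8
ee_pos: [503.7, 10.7, 66.0]
ee_rot: [-70.1, 90.0, -175.6]
force: [0.8, -0.4, -1.1]
gripper_width: 60.8
```

Request:
arm_command(deltas=[[0,[0,0,-1],0],[0,[0,0,-2],0],[0,[0,0,-3],0],[0,[0,0,-3],0],[0,[0,0,-3],0]])

```text
time_s: 19.3
ee_pos: [504.0, 10.7, 63.7]
ee_rot: [111.8, 90.0, 6.3]
force: [-2.0, -0.6, 4.3]
gripper_width: 60.6
```

The collar meets the pins at an underside height of about 47.7 mm with about 4 N. I press lightly and turn in small steps.

Request:
arm_command(deltas=[[0,[0,0,-0.8],0],[0,[0,0,-1.5],0],[0,[0,0,-1.5],-0.05],[0,[0,0,-1.5],-0.1],[0,[0,0,-1.5],-0.15],[0,[0,0,-1.5],-0.2]], grip_force=50)

```text
time_s: 19.9
ee_pos: [504.1, 10.6, 62.0]
ee_rot: [103.6, 89.9, -13.5]
force: [0.2, 0.6, -2.1]
gripper_width: 60.2
```

The force vanished and z followed the command, so the collar may have dropped. I probe lower.

Request:
arm_command(deltas=[[0,[0,0,-1],0],[0,[0,0,-2],0],[0,[0,0,-3],0],[0,[0,0,-3],0],[0,[0,0,-3],0]])

```text
time_s: 20.4
ee_pos: [504.0, 10.7, 58.4]
ee_rot: [102.5, 90.0, -14.5]
force: [2.0, -0.1, -2.5]
gripper_width: 60.2
```

Request:
arm_command(deltas=[[0,[0,0,-1.5],0],[0,[0,0,-3],0],[0,[0,0,-4.5],0],[0,[0,0,-5],0],[0,[0,0,-5],0],[0,[0,0,-5],0]])

```text
time_s: 21.0
ee_pos: [503.7, 10.7, 53.5]
ee_rot: [-56.8, 90.0, -173.8]
force: [0.9, -0.0, -0.1]
gripper_width: 60.5
```

```bash
python3 - <<'E'
from ov import *
w,s=look("k1",[]);print(s["torque"])
cv2.imwrite("pics/k1z.png",cv2.resize(w["img"][150:300,230:400,::-1],None,fx=4,fy=4,interpolation=cv2.INTER_CUBIC))
E
```

```text
21.0 [503.7  10.7  53.5] [ -56.8   90.  -173.8] F [ 0.9 -0.  -0.1] w 60.5 [-1.00e-01  2.06e+01  1.11e+02 -0.00e+00  4.84e+01  2.69e+01]
[-0.06669417 -0.12459063 -0.13017874]
```

View pics/k1z.png

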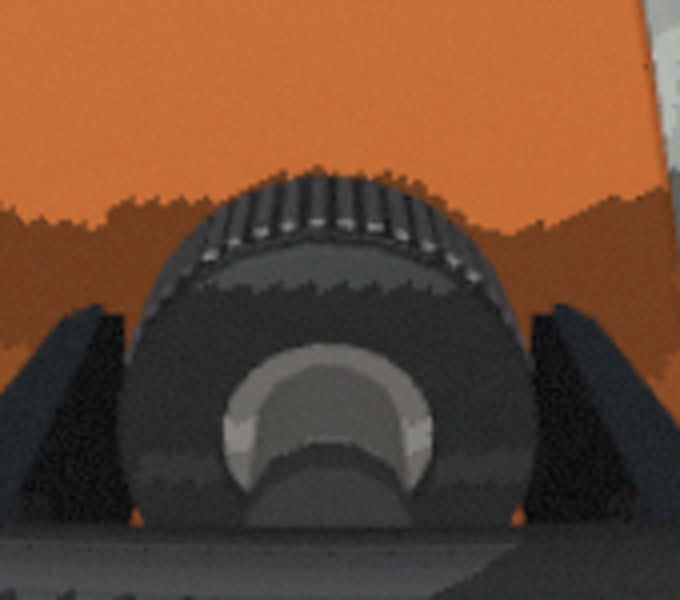

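The collar has dropped over the pins and the pot is inside it; the collar hasn't slipped in the fingers. Now I push it home against the spring.

Request:
arm_command(deltas=[[0,[0,0,-1.5],0],[0,[0,0,-3],0],[0,[0,0,-4.5],0],[0,[0,0,-6],0],[0,[0,0,-7],0],[0,[0,0,-7],0],[0,[0,0,-7],0]], grip_force=58)

```text
time_s: 21.75
ee_pos: [503.8, 10.8, 47.1]
ee_rot: [122.7, 90.0, 5.8]
force: [-0.8, 0.1, 5.9]
gripper_width: 60.0
```

Request:
arm_command(deltas=[[0,[0,0,-0.8],0],[0,[0,0,-1.6],0],[0,[0,0,-2.2],0],[0,[0,0,-2.2],0],[0,[0,0,-2.2],0]])

```text
time_s: 22.25
ee_pos: [503.8, 10.8, 46.0]
ee_rot: [122.8, 90.0, 5.9]
force: [-3.0, 0.7, 13.7]
gripper_width: 59.9
```

```bash
python3 - <<'E'
from ov import *
w,s=look("l1",[]);print(s["torque"])
t,_=look("l1s",[],"scene")
a=cv2.resize(w["img"][150:300,230:400,::-1],None,fx=3,fy=3,interpolation=cv2.INTER_CUBIC)
cv2.imwrite("pics/l1z.png",a)
cv2.imwrite("pics/l1sz.png",cv2.resize(t["img"][130:230,270:400,::-1],None,fx=5,fy=5,interpolation=cv2.INTER_CUBIC))
E
```

```text
22.25 [503.8  10.8  46. ] [122.8  90.    5.9] F [-3.   0.7 13.7] w 59.9 [-1.000e-01  2.120e+01  1.115e+02  0.000e+00  4.730e+01  2.690e+01]
[ 0.06331037  0.77694427 -0.15091438]
22.3 [503.8  10.8  46.1] [122.1  90.    5.1] F [-3.2  0.5 13.8] w 60.1 [-1.000e-01  2.120e+01  1.115e+02  0.000e+00  4.730e+01  2.690e+01]
```

View pics/l1z.png

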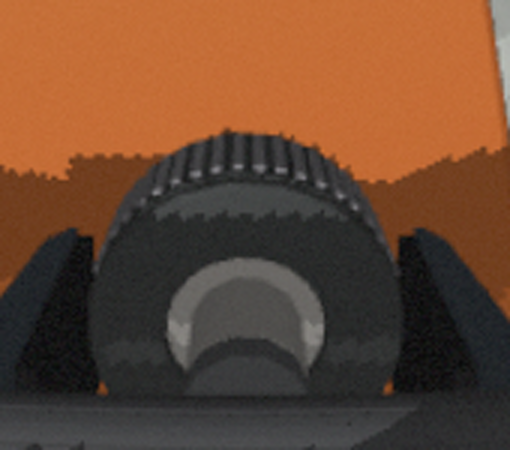

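View pics/l1sz.png

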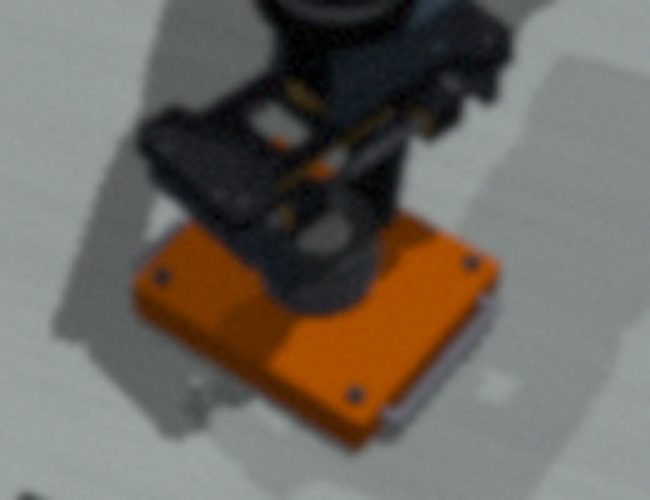

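At TCP z = 46.0 the underside is at about 30 mm, and the force rose 8 N over the last millimetre. That is hard contact, far stiffer than the spring. I add a small extra push to confirm.

Request:
arm_command(deltas=[[0,[0,0,-0.5],0],[0,[0,0,-1],0],[0,[0,0,-1],0],[0,[0,0,-1],0],[0,[0,0,-1],0],[0,[0,0,-1],0]])

```text
time_s: 22.95
ee_pos: [503.8, 10.8, 46.0]
ee_rot: [120.3, 89.9, 3.3]
force: [-4.8, 0.3, 20.4]
gripper_width: 59.8
```

```bash
python3 - <<'E'
from ov import *
w,s=look("m1",[]);print(s["torque"],s["qvel"].round(2))
E
```

```text
22.95 [503.8  10.8  46. ] [120.3  89.9   3.3] F [-4.8  0.3 20.4] w 59.8 [-1.000e-01  2.120e+01  1.115e+02  0.000e+00  4.730e+01  2.690e+01]
[ 0.1089818   1.15068509 -0.07811732] [-0.03 -0.03 -0.02  0.03  0.02  0.03]
```

The extra push left z at 46.0 while the force rose from 14 to 20 N. The collar is hard on the block, at rest and held, so I hand in.

```bash
python3 - <<'E'
from workcell import env
print(env.job_done()); s=env.state();print(s["time_s"],s["ee_pos"],s["force"],s["gripper_width"])
E
```

```text
the job is handed in; nothing more can be done
None
the job is handed in; nothing more can be done
```

The dosing mount is loaded and the job is handed in, at about 23 s on the robot's clock. The arm is still holding the collar down; handing in reported no verdict.

- **Pot:** I first set it about 5 mm off centre because I had the wrist image's vertical axis reversed. I caught this in a later picture and regripped. The last picture before the collar went on showed it upright and within about 1 mm of the seat's centre.
- **Collar:** I gripped it in two directions to centre it on the tool, then lowered it over the pot. It met the pins at about 48 mm and dropped over them within a turn of about 0.2 rad. I then pushed it down against the spring.
- **Last checks:** The tool stopped at z = 46.0 mm, which puts the collar's underside at about 30 mm. The last 1 mm of commanded push raised the force from 14 to 20 N without any further movement, so I take it as home on the block. The arm was at rest, with the grip set to 58 N and the jaws 59.8 mm apart on the collar.
- **Not measured or off:** Seat travel and collar level were not measured directly; I inferred them from the heights and pictures. There was a side load of about 5 N and a moment of about 1.2 N m on the wrist. The jaws read 60 mm on the 62 mm collar and 21 mm on the 22 mm pot. The arm never went near the housing, bottle or screwdriver, but I did not measure them again at the end.

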